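# Hold a night light's bayonet cap at its pairing mark

## Task

Pair the night light with the monitor camera: pick up its loose cap by the grip bar, lower it fully into the socket with its two lugs through the two slots, and twist it clockwise, as seen from above, from the blue marks to the yellow half-way marks, well short of the red marks where it would click locked. Pairing lasts only while the spring-loaded cap is kept there, so finish still gripping it at the yellow marks, and leave the bottle, the stacking pyramid and the monitor camera where they stand.

Things in the scene. Friction and masses are not known exactly. Their poses are not given: they have to be found in the camera images.
- cap: Loose round cap, 110 g, 66 mm high, standing upright on its white plug (diameter 51 mm, foot chamfered 2 mm). Origin: centre of underside, z up, x along its two lugs and grip bar. Lugs at +x and -x: 12 mm wide, z 0 to 8 mm, ends 34 mm from the axis. Cream flange, diameter 80 mm, z 26 to 33 mm, blue pointers at +x and -x. Same after half a turn.
- cap_grip (a point): Centre of the white grip bar on the cap, 52 mm above the cap's underside, axes as the cap's. The bar is 56 mm long (x), 18 mm thick (y) and rises from the flange at 33 mm to 66 mm above the underside.
- night_light: Mint round night light fixed to the dresser, diameter 100 mm, 62 mm high, socket in its open top; toggle switch on its -x side. Origin: centre of underside, z up. Rim marks, twice: blue at +x and -x (cap enters with its x along this x, either way round), yellow 40 deg (0.70 rad) clockwise from above (half-way), red 80 deg (lock; click at about 65 deg). A stop bars counter-clockwise.
- socket (a point): Centre of the socket floor, 40 mm above the night light's underside, same axes; the seated cap's underside rests here, its flange 4 mm above the rim. Bore 55 mm through a lip 11 to 22 mm above the floor, with slots at +x and -x about 16 mm wide, reaching 37 mm from the axis. Past about 10 deg of turn the lip keeps the cap in, with 3 mm of vertical play.
- spring_ring (a joint): Sprung ring hidden in the socket, rad, 0 at rest, grows clockwise to 1.35 as the lugs push it. The cap meets it after about 5 deg of free turn (so it reads about 0.62 with the cap at yellow); it resists with 0.05 N m at first and 0.13 N m at yellow, and turns the cap back if let go.
- bottle: Bystander: clear glass bottle, 60 mm in diameter, 150 mm high. Origin: centre of its underside.
- pyramid: Bystander: wooden stacking pyramid of coloured rings, 84 mm in diameter, 131 mm high. Origin: centre of its underside.
- monitor: Bystander: white monitor camera on a short stand, foot 76 mm in diameter, 113 mm high. Origin: centre of its underside.
Mind the look-alikes: they are no part of the job. What is shaped like the cap but orange or purple is not meant.

How it is judged:
By the outcome, as a careful person would: the job done as asked, in the order asked, and still so for the second after the job is handed in, while the arm keeps its last pose, push and grip.
It also fails if it takes over 46 s, if anything falls off the work surface, if the arm or the gripper's body presses on something with over 40 N, if the wrist force passes 120 N, or if a joint passes its speed limit or range.

## Robot

A 6-joint arm with a two-finger parallel gripper is mounted at the origin on the work surface. World frame = base frame: x ahead of the robot, y to its left, z up, the work surface at z = 0. Lengths are in m, angles in degrees, forces in N, time in s.
With the tool pointing down it reaches from about 0.3 to 0.75 m from the base axis. Payload 8.5 kg.
Tool frame: the origin (TCP) lies midway between the tips of the shut fingers; the grasp point (between the pads) lies 19 mm behind it; y points along the fingers, x is the direction in which the jaws open and shut, and the axes are right-handed (so a half turn about y gives the same grasp; the last joint's range is limited). The gripper opens to 85 mm and grips with 20 to 120 N. Pads are 22 mm wide; open, the fingers measure 114 mm over their backs; the gripper's body (76 mm by 85 mm) begins 54 mm behind the grasp point. The pads swing forward as they close: fully open they stand 13 mm farther back than shut.
Start: joints at [-79.315, 21.807, 74.336, -0, 83.858, -12.336], TCP at [0.215, -0.506, 0.231] pointing down, gripper open.
Joint ranges: [-178.18, 178.18], [-50.72, 133.34], [12.68, 142.11], [-81.47, 261.47], [9.98, 163.14], [-165.26, 165.26]. Speed limits (degrees/s): [136.94, 136.94, 180, 180, 180, 180].

## Interface

Orientations are given as a 3x3 rotation matrix whose columns are the frame's x, y, z axes.
In Python, from rig import env gives the robot as it stands.
- The arm moves only by the tool carry_out, never from a script. Its argument "plan" is a list of rows, each a list of 3 entries, a list of its own where there are three numbers: the shift along the tool's x, y, z in m, then the turn, a rotation vector about the tool's x, y, z in degrees, then the finger opening in m, from 0 to 0.0854. In form: [[[dx, dy, dz], [ax, ay, az], jaw], ...]. A call has 1 to 8 rows; each row shifts and turns the commanded pose from where the row before left it, along the tool's axes as they then stand; what a row does not reach is not made up. A row lasts 1/8 s, in which the tool goes at most 62.5 mm and 10.7 degrees, less where a joint would pass 70% of its speed; a pose out of reach is approached as far as the arm can. A call is refused whole if a number of a shift passes 0.0625 or a number of a turn 10.7, either way. A call with a gripper value outside its range is refused whole. The fingers move at their own pace and stop on an object; "force" is the grip in N (left out, the last holds). Time passes only in rows, so rows that do not move let the fingers close. It gives the time, the measured TCP pose, the force and the opening at its end, in the units of the state.
- env.observe(): the state, without advancing time (a new reading comes with each control period).
- env.get_image(name): name is "side" or "top" or "wrist"; returns a dict with "image" (384x512x3 uint8, red, green, blue), "vfov" (degrees; the focal length in pixels is half the picture's height over the tangent of half this angle, whatever the lens; pixels are square), "cx", "cy" (the principal point, pixels), "rvec" (rotation vector, rad) and "tvec" (3), from world to camera coordinates, as OpenCV has them; the wrist camera has in their place "tool_from_camera" (4x4, takes a point from camera to tool coordinates, whose origin is the TCP and whose axes are the tool frame's). Camera axes: x right, y down, z forward; pixel columns grow to the right and rows downward; lengths in m; the calibration is good to about 2 mm. A picture is of the moment at which its call begins: read the wrist's pose just before it. There is no depth.
- env.close_job(): hands the job in, once; it reports no verdict.
Trained networks look in a picture, given as the dict that the camera call returned (one of the last four; its "shot" number tells which), for a name from the list of things; names that differ only in an ending like _2 or _b are one class to them, and where a whole thing is asked for, a point or a joint stands for the part that bears it (a point fixed in the world has none). Each returns a list of dicts, best first, with "conf" (0 to 1); they miss things now and then, are a little off and sometimes report something else, mostly with a low value. They report only what shows in the picture. A call takes as long as a camera call. They do not tell look-alikes from the thing itself.
- env.outline_of(target, picture): "mask" (384x512 bool, what is visible of it) and "pixel" ([row, column] in pixels, amid what is visible of it).
The state is a dict: "time_s": time; "q": joint angles; "qvel": joint speeds; "joint_efforts": joint torques, N m; "position": TCP position; "tool_rot": TCP orientation; "ft_force": force on the tool from outside, world axes, zero at the start; "wrist_torque": the same for the moment, N m; "grip_width": finger opening in m.
Only numpy, scipy, OpenCV 4.12 (cv2) and the standard library are available. Lean on these libraries where they do the work, as an engineer would, in place of code of your own. Each camera call takes 0.05 s, during which the arm holds its last target.

## Working session

There is one attempt and no reset: what is moved stays moved. The work goes in short steps, Python scripts to look and compute and a tool call to move; the robot and the scene stay as the last step left them, time stands still between calls to the robot, and variables do not carry over. Pictures are saved under pics/ and viewed, and the job is handed in when it is done.

Besides the shell and the picture viewer there is one more tool, called by a JSON object that holds its "method" and its "body". carry_out: Moves the arm, as the interface text tells. Its arguments: {"type":"object","properties":{"plan":{"type":"array","items":{"type":"array"}},"force":{"type":"number"}},"required":["plan"]}

```bash
mkdir -p pics; ls; python3 - <<'E'
from rig import env
import cv2,numpy as np
s=env.observe();print(s)
for n in ["side","top","wrist"]:
    p=env.get_image(n);cv2.imwrite(f"pics/a_{n}.png",p["image"][:,:,::-1])
    print({k:v for k,v in p.items() if k!="image"})
E
```

```text
pics
{'time_s': 0.0, 'q': array([-7.93165489e+01,  2.18423262e+01,  7.43855890e+01,  8.28925491e-04,
        8.38570378e+01, -1.23349381e+01]), 'qvel': array([ 0.05223866,  0.01091053,  0.11453673,  0.00764492, -0.00149331,
       -0.01777698]), 'joint_efforts': array([-2.22229835e-03, -4.48462272e+01, -2.31279999e+01, -3.12536040e-04,
        4.76031550e-03, -1.76448526e-05]), 'position': array([ 0.21501825, -0.50591266,  0.23069433]), 'tool_rot': array([[ 3.91024923e-01, -2.60733545e-04,  9.20380053e-01],
       [-9.20378955e-01,  1.45967425e-03,  3.91024870e-01],
       [-1.44540836e-03, -9.99998901e-01,  3.30795344e-04]]), 'ft_force': array([0.11256523, 0.6980761 , 0.91953109]), 'wrist_torque': array([-0.00858135, -0.04312584,  0.04160452]), 'grip_width': 0.08550387356364443}
{'vfov': 51.42292899027863, 'cx': 258.0412466502087, 'cy': 199.00595538156873, 'rvec': array([ 0.5448545 , -2.47267921,  1.43378603]), 'tvec': array([0.5035011 , 0.1852861 , 0.80771166]), 'shot': 1}
{'vfov': 57.96912517971234, 'cx': 257.59033448653827, 'cy': 194.14374374119802, 'rvec': array([ 2.16882466, -2.19237437,  0.161407  ]), 'tvec': array([-0.00904425,  0.56509503,  0.9916845 ]), 'shot': 2}
{'vfov': 70.29419567495276, 'cx': 254.30170090170316, 'cy': 190.38306840629434, 'tool_from_camera': array([[ 9.99999499e-01, -9.95327469e-04,  1.05905900e-04,
        -3.25753501e-04],
       [-3.95483153e-04, -2.95694548e-01,  9.55282460e-01,
        -1.43747733e-01],
       [-9.19503075e-04, -9.55282023e-01, -2.95694794e-01,
         7.49003549e-02],
       [ 0.00000000e+00,  0.00000000e+00,  0.00000000e+00,
         1.00000000e+00]]), 'shot': 3}
```

View pics/a_side.png

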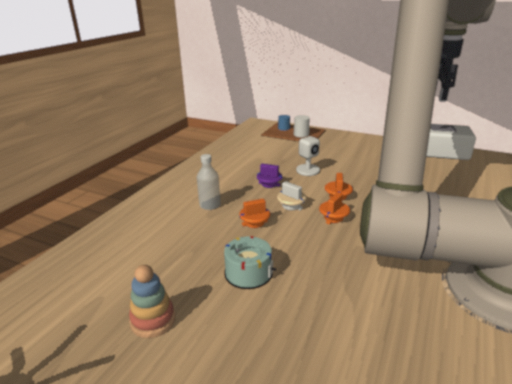

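View pics/a_top.png

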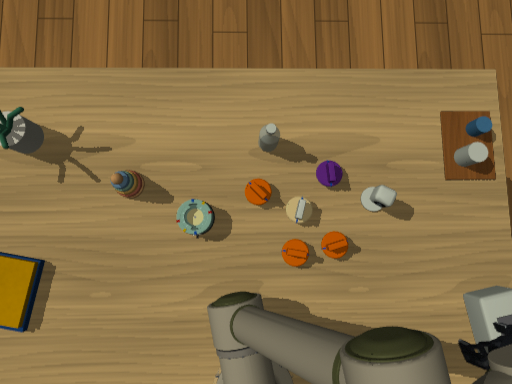

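View pics/a_wrist.png

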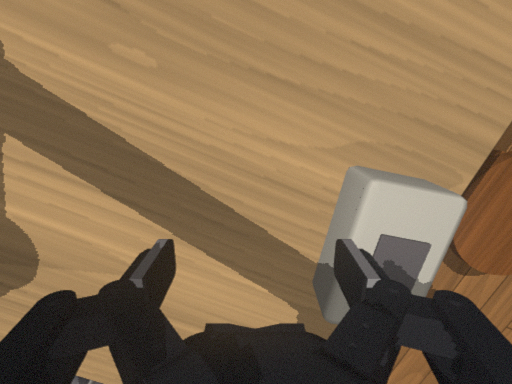

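```bash
cat > h.py <<'E'
import numpy as np,cv2
from rig import env
def K(p):
    f=192/np.tan(np.radians(p["vfov"]/2)); return np.array([[f,0,p["cx"]],[0,f,p["cy"]],[0,0,1.]])
def ext(p,s=None):
    if "rvec" in p:
        R=cv2.Rodrigues(p["rvec"])[0];return R,np.asarray(p["tvec"])
    T=np.array(p["tool_from_camera"]);W=np.eye(4);W[:3,:3]=s["tool_rot"];W[:3,3]=s["position"]
    M=np.linalg.inv(W@T);return M[:3,:3],M[:3,3]
def proj(p,X,s=None):
    R,t=ext(p,s);c=np.atleast_2d(X)@R.T+t;u=c@K(p).T;return u[:,:2]/u[:,2:]
def onz(p,uv,z,s=None):
    R,t=ext(p,s);C=-R.T@t;d=(np.c_[np.atleast_2d(uv),np.ones(len(np.atleast_2d(uv)))]@np.linalg.inv(K(p)).T)@R
    return C+d*((z-C[2])/d[:,2])[:,None]
E
python3 - <<'E'
from h import *
im=cv2.imread("pics/a_top.png")
a=cv2.resize(im[160:280,160:360],None,fx=4,fy=4,interpolation=cv2.INTER_CUBIC);cv2.imwrite("pics/a_topc.png",a)
im=cv2.imread("pics/a_side.png")
cv2.imwrite("pics/a_sidec.png",cv2.resize(im[150:300,200:380],None,fx=4,fy=4,interpolation=cv2.INTER_CUBIC))
for v in ["top","side"]:
    p=env.get_image(v)
    for n in ["cap","night_light","bottle","pyramid","monitor","cap_grip"]:
        for o in env.outline_of(n,p)[:6]:
            m=o["mask"].astype(np.uint8)
            ys,xs=np.nonzero(m)
            print(v,n,round(o["conf"],2),np.round(o["pixel"]),xs.min(),xs.max(),ys.min(),ys.max(), p["image"][o["mask"]].mean(0).round(), onz(p,[o["pixel"][1],o["pixel"][0]],0.04)[0].round(3))
E
```

```text
top cap 0.9 [188. 258.] 245 270 179 205 [163.  75.   4.] [ 0.581 -0.016  0.04 ]
top cap 0.67 [252. 294.] 281 308 239 266 [168.  78.   4.] [ 0.397 -0.118  0.04 ]
top cap 0.66 [246. 335.] 320 347 231 258 [161.  76.   6.] [ 0.409 -0.238  0.04 ]
top cap 0.65 [174. 332.] 316 341 162 186 [73. 32. 93.] [ 0.623 -0.238  0.04 ]
top night_light 0.95 [216. 192.] 177 214 200 237 [112. 129. 105.] [0.502 0.174 0.04 ]
top bottle 0.57 [137. 268.] 258 280 124 151 [106. 104.  89.] [ 0.736 -0.048  0.04 ]
top pyramid 0.74 [184. 125.] 111 143 171 198 [81. 69. 51.] [0.597 0.37  0.04 ]
top pyramid 0.25 [212. 302.] 287 312 197 222 [155. 144. 108.] [ 0.512 -0.143  0.04 ]
top pyramid 0.24 [199. 377.] 360 396 186 211 [144. 147. 131.] [ 0.546 -0.367  0.04 ]
top monitor 0.91 [200. 377.] 362 396 186 210 [146. 150. 135.] [ 0.545 -0.369  0.04 ]
top monitor 0.29 [181. 128.] 111 143 172 198 [81. 69. 52.] [0.606 0.362 0.04 ]
top cap_grip 0.86 [192. 259.] 245 270 179 203 [165.  75.   2.] [ 0.571 -0.018  0.04 ]
top cap_grip 0.79 [170. 328.] 316 341 161 185 [72. 30. 95.] [ 0.634 -0.227  0.04 ]
top cap_grip 0.66 [255. 294.
[... 712 characters left out ...]
.185 0.04 ]
side night_light 0.54 [304. 150.] 129 175 265 339 [134. 111.  90.] [0.604 0.363 0.04 ]
side bottle 0.97 [184. 209.] 197 220 155 209 [149. 141. 128.] [ 0.757 -0.092  0.04 ]
side monitor 0.8 [155. 306.] 297 319 137 175 [158. 152. 141.] [ 0.573 -0.403  0.04 ]
side cap_grip 0.96 [210. 334.] 320 350 193 224 [167.  88.  40.] [ 0.389 -0.099  0.04 ]
side cap_grip 0.96 [215. 254.] 240 269 199 228 [172.  89.  39.] [0.566 0.007 0.04 ]
side cap_grip 0.93 [185. 341.] 324 352 173 199 [173.  90.  40.] [ 0.409 -0.237  0.04 ]
side cap_grip 0.89 [175. 266.] 256 282 164 188 [ 97.  56. 109.] [ 0.631 -0.21   0.04 ]
side cap_grip 0.69 [201. 292.] 278 306 182 210 [176. 164. 141.] [ 0.504 -0.099  0.04 ]
```

View pics/a_topc.png

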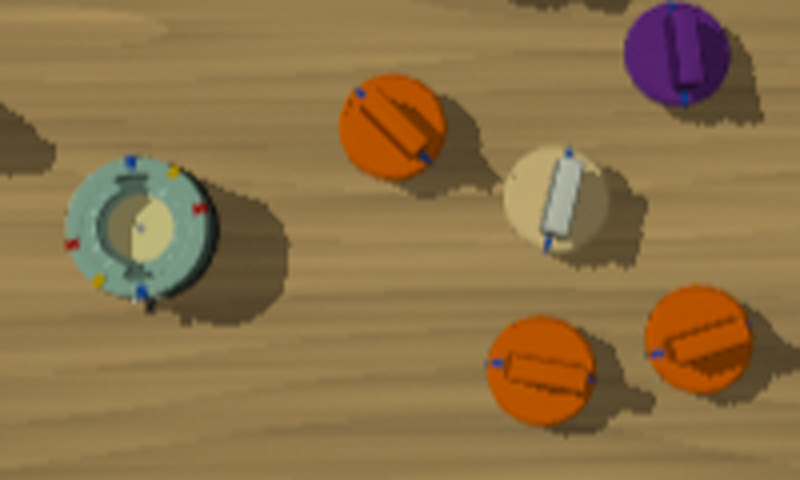

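View pics/a_sidec.png

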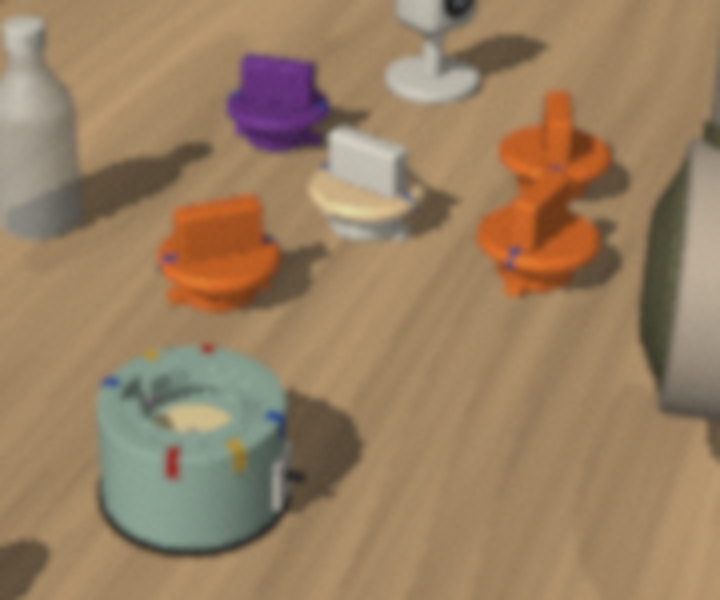

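```bash
python3 - <<'E'
from h import *
p=env.get_image("top");q=env.get_image("side")
c=lambda x,y:[(x+.5)/4-.5+160,(y+.5)/4-.5+160]
a=onz(p,[c(569,153),c(548,243)],.033);b=onz(p,[c(131,161),c(141,292)],.062)
y=onz(p,[c(174,171),c(98,281)],.062)
print(a,a.mean(0),np.degrees(np.arctan2(*(a[0]-a[1])[1::-1])))
print(b,b.mean(0),np.degrees(np.arctan2(*(b[0]-b[1])[1::-1])))
print(y,y.mean(0),np.degrees(np.arctan2(*(y[0]-y[1])[1::-1])))
# circle: HSV fits
im=p["image"]
h=cv2.cvtColor(im,cv2.COLOR_RGB2HSV)
d=lambda x,y:[(x+.5)/4-.5+200,(y+.5)/4-.5+150]
b2=onz(q,[d(110,382),d(275,417)],.062);a2=onz(q,[d(325,167),d(408,196)],.033)
print(b2.mean(0),a2.mean(0),b2,a2)
s=env.observe();print(s["position"],s["q"])
E
```

```text
[[ 0.55256766 -0.14610242  0.033     ]
 [ 0.48631784 -0.1288041   0.033     ]] [ 0.51944275 -0.13745326  0.033     ] -14.633630355978003
[[0.54683065 0.17156667 0.062     ]
 [0.45424785 0.16382777 0.062     ]] [0.50053925 0.16769722 0.062     ] 4.77818782097271
[[0.5394083  0.14114367 0.062     ]
 [0.46231644 0.19393335 0.062     ]] [0.50086237 0.16753851 0.062     ] -34.40191298311852
[0.50209112 0.16637844 0.062     ] [ 0.52181039 -0.13953364  0.033     ] [[0.54834594 0.1705937  0.062     ]
 [0.4558363  0.16216318 0.062     ]] [[ 0.5552878  -0.14715707  0.033     ]
 [ 0.48833298 -0.1319102   0.033     ]]
[ 0.21508871 -0.50618619  0.23133432] [-7.93146328e+01  2.18066017e+01  7.43337953e+01  9.55106437e-04
  8.38594401e+01 -1.23366451e+01]
```

```bash
cat >> h.py <<'E'
def rz(d): return cv2.Rodrigues(np.array([0,0,np.radians(d)]))[0]
def yawR(d):
    R=np.array([[1,0,0],[0,0,1],[0,-1,0.]]) # x, y=down, z=+y at yaw0
    return rz(d)@R
def rows(p0,y0,p1,y1,n,jaw):
    """straight line, in n rows; prints rounded rows"""
    p=np.array(p0,float);y=y0;out=[]
    a=round((y1-y0)/n,1)
    for i in range(n):
        t=np.array(p0)+(np.array(p1)-p0)*(i+1)/n
        d=np.round(yawR(y).T@(t-p),4); p=p+yawR(y)@d; y+=a
        out.append([[float(v) for v in d],[0,-a,0],jaw])
    for k in range(0,n,8): print(str(out[k:k+8]).replace(" ",""))
    print("end",p.round(4),y)
E
python3 - <<'E'
from h import *
rows([.215,-.506,.231],-67,[.5205,-.1385,.16],76,14,.0854)
E
```

```text
[[[-0.0156,0.0051,0.0303],[0,-10.2,0],0.0854],[[-0.01,0.005,0.0327],[0,-10.2,0],0.0854],[[-0.0041,0.0051,0.0339],[0,-10.2,0],0.0854],[[0.002,0.0051,0.0341],[0,-10.2,0],0.0854],[[0.0079,0.0051,0.0332],[0,-10.2,0],0.0854],[[0.0138,0.005,0.0312],[0,-10.2,0],0.0854],[[0.019,0.0051,0.0283],[0,-10.2,0],0.0854],[[0.0238,0.0051,0.0245],[0,-10.2,0],0.0854]]
[[[0.0277,0.005,0.0199],[0,-10.2,0],0.0854],[[0.0309,0.0051,0.0147],[0,-10.2,0],0.0854],[[0.0329,0.0051,0.009],[0,-10.2,0],0.0854],[[0.034,0.0051,0.003],[0,-10.2,0],0.0854],[[0.034,0.005,-0.0031],[0,-10.2,0],0.0854],[[0.0329,0.0051,-0.009],[0,-10.2,0],0.0854]]
end [ 0.5205 -0.1385  0.16  ] 75.80000000000001
```

{"method": "carry_out", "body": {"plan": [[[-0.0156,0.0051,0.0303],[0,-10.2,0],0.0854],[[-0.01,0.005,0.0327],[0,-10.2,0],0.0854],[[-0.0041,0.0051,0.0339],[0,-10.2,0],0.0854],[[0.002,0.0051,0.0341],[0,-10.2,0],0.0854],[[0.0079,0.0051,0.0332],[0,-10.2,0],0.0854],[[0.0138,0.005,0.0312],[0,-10.2,0],0.0854],[[0.019,0.0051,0.0283],[0,-10.2,0],0.0854],[[0.0238,0.0051,0.0245],[0,-10.2,0],0.0854]]}}

```text
time_s: 1.95
position: [0.3902, -0.2953, 0.1907]
tool_rot: [[0.966, 0.0, -0.258], [0.258, -0.0, 0.966], [0.0, -1.0, -0.0]]
ft_force: [-0.2, 0.0, 0.0]
grip_width: 0.0854
```

{"method": "carry_out", "body": {"plan": [[[0.0277,0.005,0.0199],[0,-10.2,0],0.0854],[[0.0309,0.0051,0.0147],[0,-10.2,0],0.0854],[[0.0329,0.0051,0.009],[0,-10.2,0],0.0854],[[0.034,0.0051,0.003],[0,-10.2,0],0.0854],[[0.034,0.005,-0.0031],[0,-10.2,0],0.0854],[[0.0329,0.0051,-0.009],[0,-10.2,0],0.0854],[[0,0,0],[0,0,0],0.0854],[[0,0,0],[0,0,0],0.0854]]}}

```text
time_s: 2.95
position: [0.5202, -0.1389, 0.1604]
tool_rot: [[0.247, -0.0, -0.969], [0.969, -0.0, 0.247], [-0.0, -1.0, 0.0]]
ft_force: [0.3, 0.0, -0.4]
grip_width: 0.0855
```

```bash
python3 - <<'E'
from h import *
s=env.observe();p=env.get_image("wrist");cv2.imwrite("pics/b_wrist.png",p["image"][:,:,::-1])
R=s["tool_rot"];print(s["time_s"],s["position"],s["q"].round(1),R.round(4),np.degrees(np.arctan2(R[1,0],R[0,0])))
print(proj(p,[[.5205,-.1385,.066],[.5205,-.1385,.033]],s))
E
```

```text
2.95 [ 0.5202392  -0.1389231   0.16038623] [ -27.5   24.3   82.9   -0.    72.8 -103.3] [[ 2.466e-01 -1.000e-04 -9.691e-01]
 [ 9.691e-01 -2.000e-04  2.466e-01]
 [-2.000e-04 -1.000e+00  0.000e+00]] 75.72316069838978
[[255.12301236 193.03867143]
 [255.03729796 183.25660594]]
```

View pics/b_wrist.png

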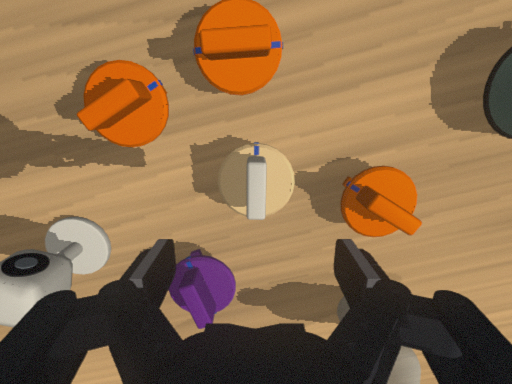

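```bash
python3 - <<'E'
from h import *
im=cv2.imread("pics/b_wrist.png")
cv2.imwrite("pics/b_c.png",cv2.resize(im[130:230,200:320],None,fx=6,fy=6,interpolation=cv2.INTER_CUBIC))
E
```

```text
(no output)
```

View pics/b_c.png

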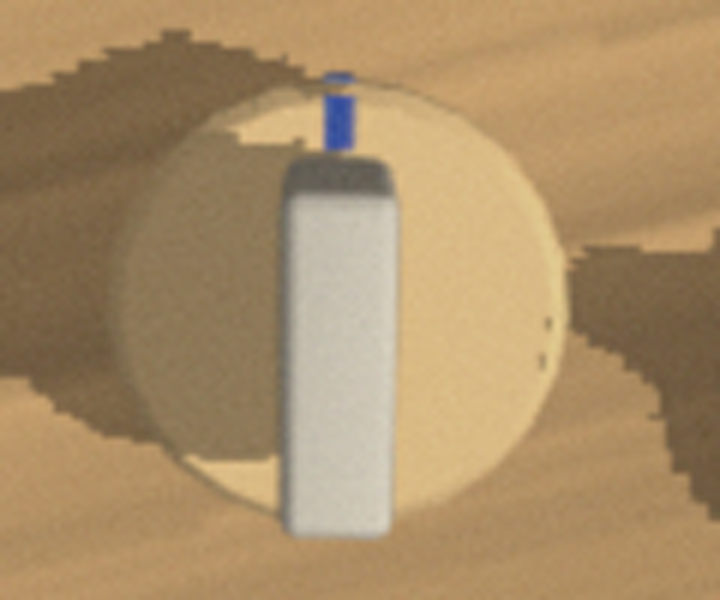

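```bash
python3 - <<'E'
from h import *
s=env.observe();p=env.get_image("wrist")
c=lambda x,y:[(x+.5)/6-.5+200,(y+.5)/6-.5+130]
a=onz(p,[c(286,192),c(398,192),c(392,535),c(286,535)],.066,s)
print(a.round(4),a.mean(0))
n=(a[0]+a[1])/2;f=(a[2]+a[3])/2;d=f-n;print(np.linalg.norm(d),np.degrees(np.arctan2(d[1],d[0])))
g=onz(p,[c(340,84),c(120,300),c(568,300)],.033,s);print(g)
E
```

```text
[[ 0.4903 -0.1383  0.066 ]
 [ 0.4944 -0.1223  0.066 ]
 [ 0.5475 -0.1361  0.066 ]
 [ 0.5433 -0.1523  0.066 ]] [ 0.51889658 -0.13725     0.066     ]
0.05479757358581971 -14.700661315092582
[[ 0.48124517 -0.12754907  0.033     ]
 [ 0.50759113 -0.17314722  0.033     ]
 [ 0.52662481 -0.09872358  0.033     ]]
```

{"method": "carry_out", "body": {"plan": [[[0.0014,0.03,0.0017],[0,0,0],0.06],[[0,0.032,0],[0,0,0],0.06],[[0,0.032,0],[0,0,0],0.06],[[0,0.022,0],[0,0,0],0.06],[[0,0.0065,0],[0,0,0],0.06],[[0,0,0],[0,0,0],0.0]], "force": 60}}

```text
time_s: 3.8
position: [0.5192, -0.1373, 0.0382]
tool_rot: [[0.246, 0.0, -0.969], [0.969, -0.0, 0.246], [-0.0, -1.0, -0.0]]
ft_force: [0.2, -0.8, 1.2]
grip_width: 0.0431
```

{"method": "carry_out", "body": {"plan": [[[0,0,0],[0,0,0],0.0],[[0,0,0],[0,0,0],0.0],[[0,0,0],[0,0,0],0.0],[[0,0,0],[0,0,0],0.0]]}}

```text
time_s: 4.3
position: [0.5197, -0.1372, 0.0389]
tool_rot: [[0.245, 0.002, -0.97], [0.97, -0.001, 0.245], [-0.001, -1.0, -0.002]]
ft_force: [-0.4, -0.2, 6.6]
grip_width: 0.0171
```

```bash
python3 - <<'E'
from h import *
s=env.observe();p=env.get_image("wrist");cv2.imwrite("pics/c_wrist.png",p["image"][:,:,::-1])
p=env.get_image("side");cv2.imwrite("pics/c_side.png",cv2.resize(p["image"][100:300,200:400,::-1],None,fx=3,fy=3))
R=s["tool_rot"];print(s["time_s"],s["position"],s["ft_force"],s["wrist_torque"],s["grip_width"],np.degrees(np.arctan2(R[1,0],R[0,0])))
E
```

```text
4.3 [ 0.51972982 -0.13718366  0.03892886] [-0.37032665 -0.22782672  6.57588056] [ 0.00376931  0.14901244 -0.00952457] 0.01714862059560164 75.82531836963197
```

View pics/c_wrist.png

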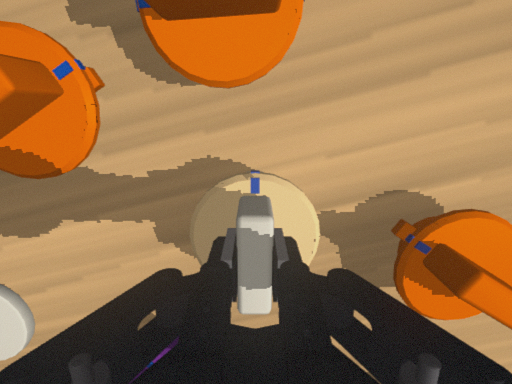

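View pics/c_side.png

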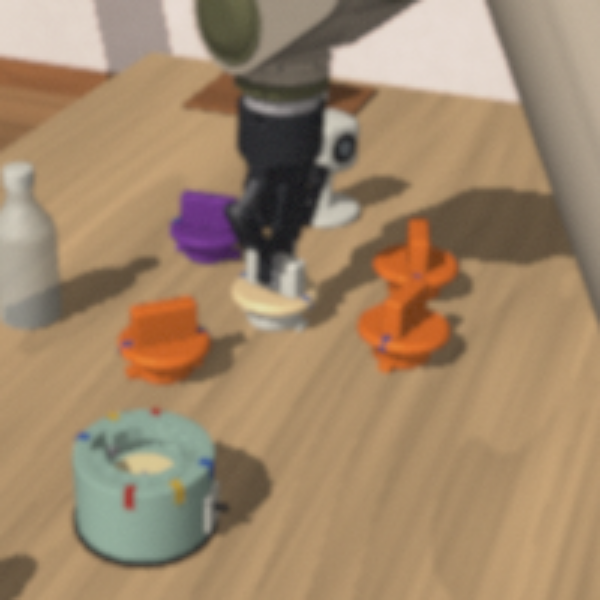

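```bash
python3 - <<'E'
from h import *
rows([.5195,-.1373,.164],75.8,[.5012,.167,.18],95,8,0.0)
E
```

```text
[[[0.0363,-0.002,0.0115],[0,-2.4,0],0.0],[[0.0368,-0.002,0.0101],[0,-2.4,0],0.0],[[0.0371,-0.002,0.0084],[0,-2.4,0],0.0],[[0.0375,-0.002,0.0069],[0,-2.4,0],0.0],[[0.0377,-0.002,0.0054],[0,-2.4,0],0.0],[[0.038,-0.002,0.0037],[0,-2.4,0],0.0],[[0.038,-0.002,0.0022],[0,-2.4,0],0.0],[[0.0381,-0.002,0.0005],[0,-2.4,0],0.0]]
end [0.5012 0.167  0.18  ] 95.00000000000004
```

{"method": "carry_out", "body": {"plan": [[[0,-0.015,0],[0,0,0],0.0],[[0,-0.035,0],[0,0,0],0.0],[[0,-0.04,0],[0,0,0],0.0],[[0,-0.036,0],[0,0,0],0.0],[[0,0,0],[0,0,0],0.0]]}}

```text
time_s: 5.03
position: [0.52, -0.1371, 0.1671]
tool_rot: [[0.245, 0.005, -0.97], [0.97, -0.003, 0.245], [-0.001, -1.0, -0.006]]
ft_force: [-0.6, 1.3, -0.9]
grip_width: 0.0169
```

{"method": "carry_out", "body": {"plan": [[[0.0363,-0.002,0.0115],[0,-2.4,0],0.0],[[0.0368,-0.002,0.0101],[0,-2.4,0],0.0],[[0.0371,-0.002,0.0084],[0,-2.4,0],0.0],[[0.0375,-0.002,0.0069],[0,-2.4,0],0.0],[[0.0377,-0.002,0.0054],[0,-2.4,0],0.0],[[0.038,-0.002,0.0037],[0,-2.4,0],0.0],[[0.038,-0.002,0.0022],[0,-2.4,0],0.0],[[0.0381,-0.002,0.0005],[0,-2.4,0],0.0]]}}

```text
time_s: 6.02
position: [0.5, 0.1687, 0.1792]
tool_rot: [[-0.089, -0.002, -0.996], [0.996, -0.0, -0.089], [-0.0, -1.0, 0.002]]
ft_force: [0.9, 0.8, -0.5]
grip_width: 0.0172
```

{"method": "carry_out", "body": {"plan": [[[0,0,0],[0,0,0],0.0],[[0,0,0],[0,0,0],0.0]]}}

```text
time_s: 6.28
position: [0.5004, 0.1671, 0.1793]
tool_rot: [[-0.087, -0.001, -0.996], [0.996, -0.0, -0.087], [-0.0, -1.0, 0.001]]
ft_force: [-0.2, -0.5, -0.5]
grip_width: 0.017
```

```bash
python3 - <<'E'
from h import *
s=env.observe();p=env.get_image("wrist");cv2.imwrite("pics/d_wrist.png",p["image"][:,:,::-1])
R=s["tool_rot"];print(s["time_s"],s["position"],s["ft_force"],s["wrist_torque"],s["grip_width"],np.degrees(np.arctan2(R[1,0],R[0,0])));print(R.round(4))
im=p["image"][:,:,::-1].copy()
# overlay cap flange at cap yaw, tcp offset; and night light rim
y=np.degrees(np.arctan2(R[1,0],R[0,0]))-90
t=np.linspace(0,2*np.pi,200)
def circ(r,z):return np.c_[r*np.cos(t),r*np.sin(t),0*t+z]
def tool(P,off=(0,0,0)): # cap frame -> world : cap x ~ -tool z , cap y ~ tool x, cap z ~ -tool y ; origin at tool y=+.0389
    P=P+np.array([0,0,-.0389])
    return s["position"]+(np.c_[P[:,1],-P[:,2],-P[:,0]]+off)@R.T
im=cv2.resize(im,None,fx=1.5,fy=1.5,interpolation=cv2.INTER_CUBIC)
def dr(X,c):
    u=(proj(p,X,s)+.5)*1.5-.5
    cv2.polylines(im,[np.round(u*8).astype(int).reshape(-1,1,2)],False,c,1,cv2.LINE_AA,3)
dr(tool(circ(.04,.033)),(255,0,255))
dr(tool(np.array([[-.028,-.009,.066],[-.028,.009,.066],[.028,.009,.066],[.028,-.009,.066]])),(255,0,255))
dr(circ(.05,.062)+[.5012,.167,0],(0,0,255))
cv2.imwrite("pics/d_o.png",im)
E
```

```text
6.275 [0.50042693 0.167083   0.17931311] [-0.18947002 -0.48466756 -0.50915232] [-0.04436507 -0.03276541  0.04171837] 0.017020260052509537 95.0095553970046
[[-8.730e-02 -1.300e-03 -9.962e-01]
 [ 9.962e-01 -4.000e-04 -8.730e-02]
 [-3.000e-04 -1.000e+00  1.300e-03]]
```

View pics/d_o.png

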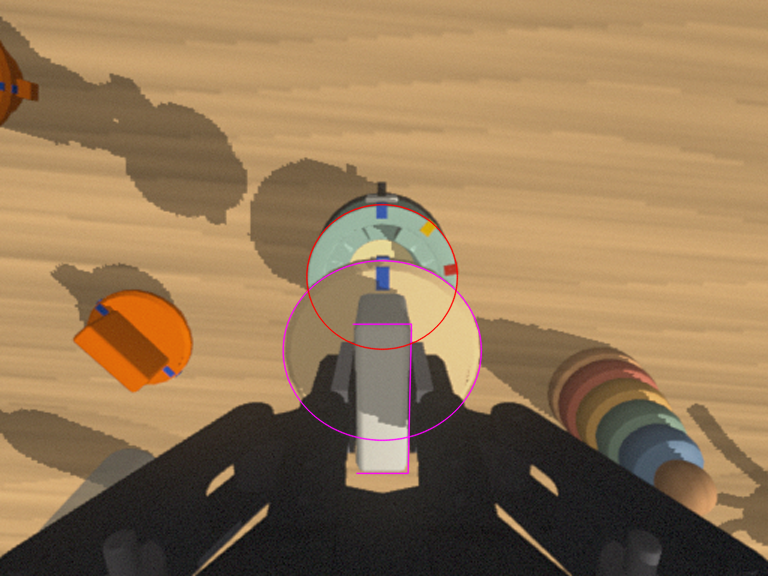

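```bash
python3 - <<'E'
import cv2
im=cv2.imread("pics/d_o.png")
cv2.imwrite("pics/d_oc.png",cv2.resize(im[170:370,270:500],None,fx=3,fy=3,interpolation=cv2.INTER_CUBIC))
E
```

```text
(no output)
```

View pics/d_oc.png

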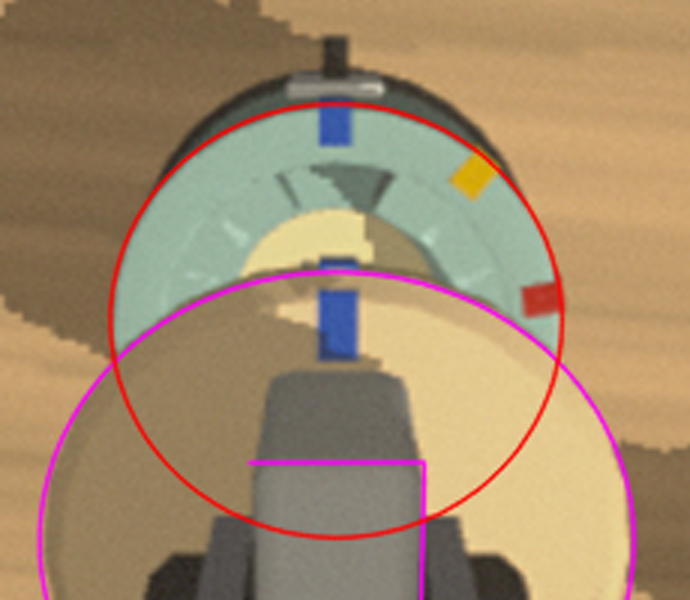

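{"method": "carry_out", "body": {"plan": [[[-0.0005,0.03,-0.0008],[0,0,0],0.0],[[0,0.03,0],[0,0,0],0.0],[[0,0.01,0],[0,0,0],0.0],[[0,0,0],[0,0,0],0.0],[[0,0,0],[0,0,0],0.0]]}}

```text
time_s: 6.95
position: [0.5022, 0.1669, 0.1109]
tool_rot: [[-0.087, 0.002, -0.996], [0.996, 0.0, -0.087], [0.0, -1.0, -0.002]]
ft_force: [-0.3, -0.2, -0.1]
grip_width: 0.0169
```

```bash
python3 - <<'E'
from h import *
s=env.observe();p=env.get_image("wrist");cv2.imwrite("pics/e_wrist.png",cv2.resize(p["image"][100:300,150:370,::-1],None,fx=3,fy=3,interpolation=cv2.INTER_CUBIC))
q=env.get_image("side");cv2.imwrite("pics/e_side.png",cv2.resize(q["image"][180:310,180:320,::-1],None,fx=5,fy=5,interpolation=cv2.INTER_CUBIC))
R=s["tool_rot"];print(s["time_s"],s["position"],s["ft_force"],s["wrist_torque"],np.degrees(np.arctan2(R[1,0],R[0,0])))
E
```

```text
6.95 [0.50223003 0.16688094 0.11088279] [-0.31621687 -0.16281853 -0.10930927] [ 0.01322794 -0.06581036  0.0111444 ] 94.99837922062821
```

View pics/e_wrist.png

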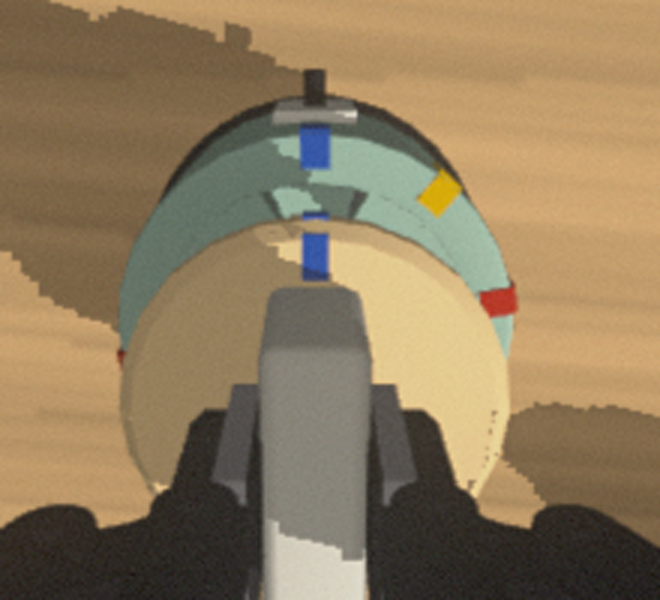

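View pics/e_side.png

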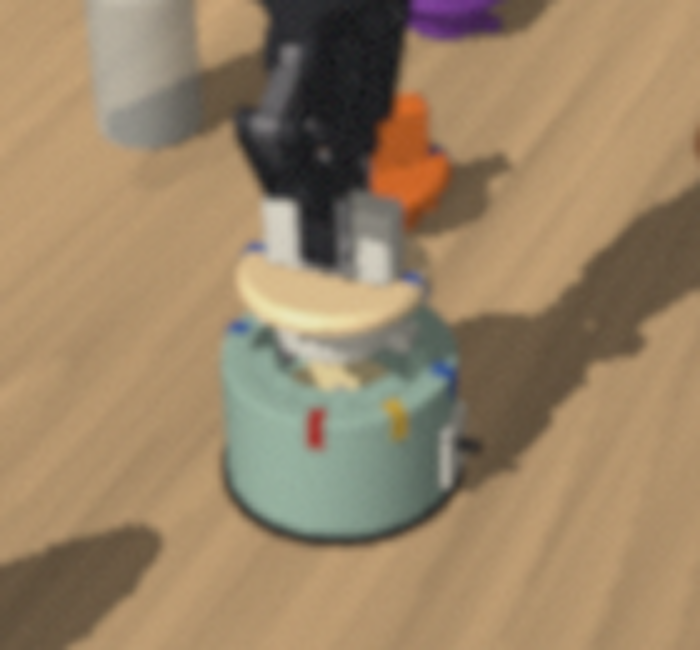

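{"method": "carry_out", "body": {"plan": [[[0,0.006,0.0007],[0,0,0],0.0],[[0,0.008,0],[0,0,0],0.0],[[0,0.005,0],[0,0,0],0.0],[[0,0,0],[0,0,0],0.0]]}}

```text
time_s: 7.55
position: [0.5007, 0.1669, 0.0903]
tool_rot: [[-0.088, -0.001, -0.996], [0.996, -0.0, -0.088], [-0.0, -1.0, 0.001]]
ft_force: [-0.9, -0.6, -1.8]
grip_width: 0.0172
```

{"method": "carry_out", "body": {"plan": [[[0,0.006,0],[0,0,0],0.0],[[0,0.004,0],[0,0,0],0.0],[[0,0.001,0],[0,0,0],0.0],[[0,0,0],[0,0,0],0.0],[[0,0,0],[0,0,0],0.0]]}}

```text
time_s: 8.18
position: [0.501, 0.167, 0.08]
tool_rot: [[-0.088, 0.0, -0.996], [0.996, 0.0, -0.088], [0.0, -1.0, -0.0]]
ft_force: [-0.1, -0.6, -0.6]
grip_width: 0.0169
```

{"method": "carry_out", "body": {"plan": [[[0,0.001,0],[0,0,0],0.0],[[0,0.001,0],[0,0,0],0.0],[[0,0,0],[0,0,0],0.0]]}}

```text
time_s: 8.55
position: [0.501, 0.167, 0.0789]
tool_rot: [[-0.088, 0.001, -0.996], [0.996, -0.0, -0.088], [-0.0, -1.0, -0.001]]
ft_force: [-3.4, -1.3, 10.7]
grip_width: 0.017
```

```bash
python3 - <<'E'
from h import *
s=env.observe();p=env.get_image("wrist");cv2.imwrite("pics/f_wrist.png",cv2.resize(p["image"][100:300,150:370,::-1],None,fx=3,fy=3,interpolation=cv2.INTER_CUBIC))
q=env.get_image("side");cv2.imwrite("pics/f_side.png",cv2.resize(q["image"][180:310,180:320,::-1],None,fx=5,fy=5,interpolation=cv2.INTER_CUBIC))
R=s["tool_rot"];print(s["time_s"],s["position"],s["ft_force"],s["wrist_torque"],np.degrees(np.arctan2(R[1,0],R[0,0])))
E
```

```text
8.55 [0.50096972 0.1669947  0.07890788] [-3.38089013 -1.31371376 10.65300588] [-0.1340304   0.57852574 -0.0107637 ] 95.03070694391769
```

View pics/f_wrist.png

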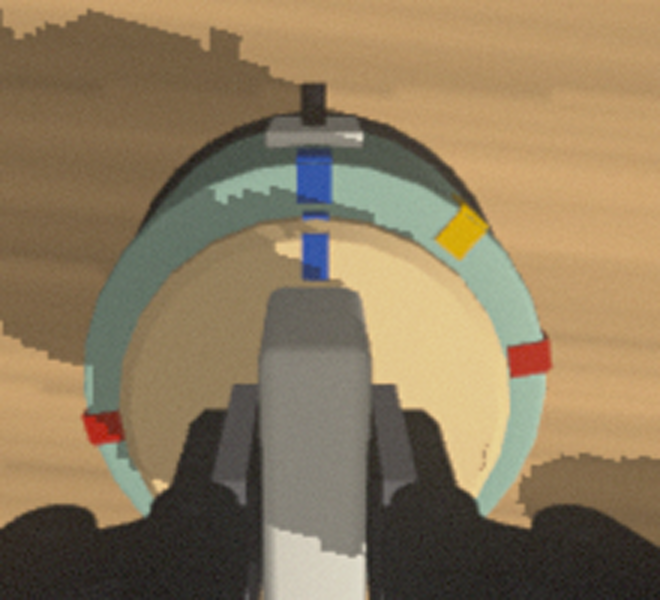

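View pics/f_side.png

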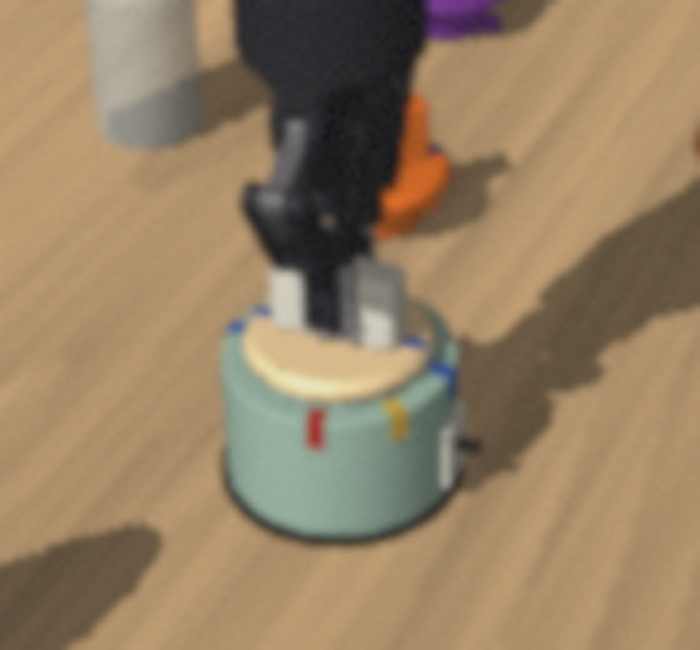

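{"method": "carry_out", "body": {"plan": [[[0,0,0],[0,5,0],0.0],[[0,0,0],[0,5,0],0.0],[[0,0,0],[0,5,0],0.0],[[0,0,0],[0,5,0],0.0],[[0,0,0],[0,0,0],0.0]]}}

```text
time_s: 9.28
position: [0.5016, 0.1672, 0.0789]
tool_rot: [[0.259, 0.002, -0.966], [0.966, 0.0, 0.259], [0.001, -1.0, -0.002]]
ft_force: [-0.6, -0.0, 8.5]
grip_width: 0.0169
```

{"method": "carry_out", "body": {"plan": [[[0,0,0],[0,5,0],0.0],[[0,0,0],[0,5,0],0.0],[[0,0,0],[0,5,0],0.0],[[0,0,0],[0,4,0],0.0],[[0,0,0],[0,1,0],0.0],[[0,0,0],[0,0,0],0.0],[[0,0,0],[0,0,0],0.0]]}}

```text
time_s: 10.15
position: [0.5017, 0.1672, 0.0789]
tool_rot: [[0.573, 0.003, -0.82], [0.82, 0.0, 0.573], [0.002, -1.0, -0.002]]
ft_force: [-0.4, 0.7, 7.7]
grip_width: 0.0172
```

```bash
python3 - <<'E'
from h import *
s=env.observe();p=env.get_image("wrist");cv2.imwrite("pics/g_wrist.png",cv2.resize(p["image"][100:300,150:370,::-1],None,fx=3,fy=3,interpolation=cv2.INTER_CUBIC))
q=env.get_image("side");cv2.imwrite("pics/g_side.png",cv2.resize(q["image"][180:310,180:320,::-1],None,fx=5,fy=5,interpolation=cv2.INTER_CUBIC))
R=s["tool_rot"];print(s["time_s"],s["position"],s["ft_force"],s["wrist_torque"],s["grip_width"],np.degrees(np.arctan2(R[1,0],R[0,0])),s["q"])
E
```

```text
10.15 [0.50167595 0.16720977 0.07893012] [-0.44775846  0.69948068  7.74489185] [0.12631845 0.11870155 0.0420807 ] 0.017199112344950723 55.03603924403577 [ 5.58902278e+00  2.90743645e+01  9.05838170e+01  1.42399870e-02
  6.01861890e+01 -4.94539732e+01]
```

View pics/g_wrist.png

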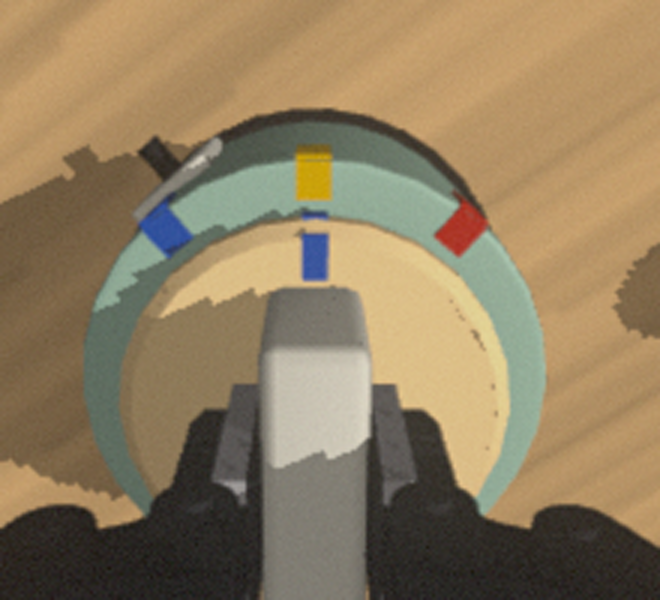

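View pics/g_side.png

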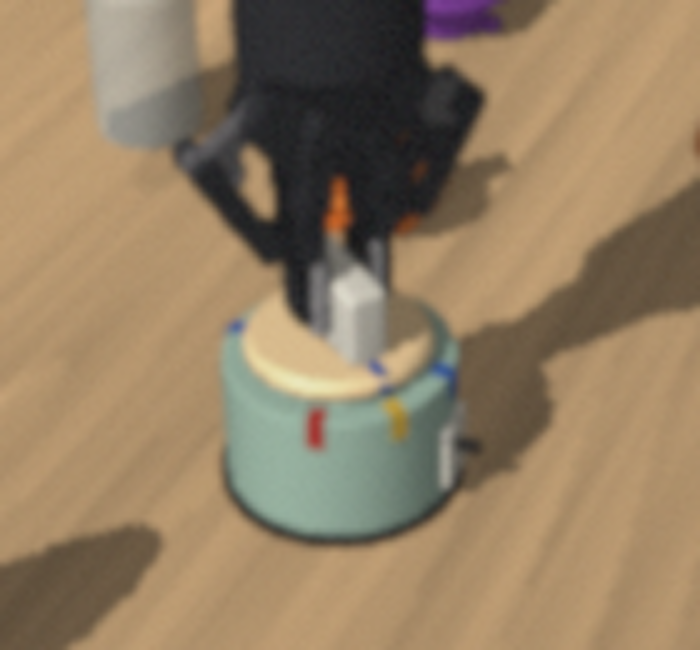

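{"method": "carry_out", "body": {"plan": [[[0,0,0],[0,0,0],0.0],[[0,0,0],[0,0,0],0.0],[[0,0,0],[0,0,0],0.0],[[0,0,0],[0,0,0],0.0]]}}

```text
time_s: 10.75
position: [0.5016, 0.1672, 0.0789]
tool_rot: [[0.573, 0.003, -0.82], [0.82, 0.0, 0.573], [0.002, -1.0, -0.002]]
ft_force: [-0.1, 0.7, 7.3]
grip_width: 0.0172
```

```bash
python3 - <<'E'
from h import *
p=env.get_image("wrist")["image"].astype(int);g=cv2.imread("pics/g_wrist.png")
cv2.imwrite("pics/i_wrist.png",cv2.resize(p[100:300,150:370,::-1].astype(np.uint8),None,fx=3,fy=3,interpolation=cv2.INTER_CUBIC))
print(np.abs(cv2.imread("pics/i_wrist.png").astype(int)-g).mean())
t=env.get_image("top");cv2.imwrite("pics/i_top.png",t["image"][:,:,::-1])
s=env.observe();R=s["tool_rot"];print(s["time_s"],s["position"],s["ft_force"],np.degrees(np.arctan2(R[1,0],R[0,0])))
for n in ["bottle","pyramid","monitor"]:
    print(n,[(o["pixel"],round(o["conf"],2)) for o in env.outline_of(n,t)[:2]])
E
```

```text
2.0347222222222223
10.85 [0.50166588 0.16720157 0.07892115] [-0.18908346  1.75655565  8.19781736] 55.03279753208932
bottle [([138.9, 268.7], 0.65)]
pyramid [([182.4, 125.4], 0.66)]
monitor [([197.2, 377.5], 0.58)]
```

View pics/i_top.png

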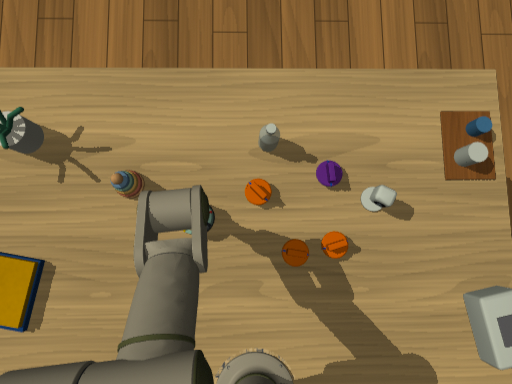

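The bystanders stand where they were: bottle (268,138), pyramid (125,183) and monitor (377,198). The cap pointer stays at yellow, so I'm handing in.

```bash
python3 -c "
from rig import env
print(env.close_job())"
```

```text
the job is handed in; nothing more can be done
None
```

I picked up the cream cap by its white grip bar and lowered it into the socket until it rested on the floor. I then turned it 40° clockwise and handed in at about 10.9 s, still gripping it at 60 N.

- **Position:** In the wrist picture the cap's blue pointer lines up with the yellow mark. The tool turned from 95.0° to 55.0°, and this held over a further 0.6 s.
- **Seating:** The tool height of 0.0789 m matches a fully seated cap. The downward push was about 8 N at the end and 11 N when it first touched the floor.
- **Spring ring:** I could not read its angle directly, so the half-way position rests on the pointer, the marks and the tool angle.
- **Bystanders:** In the last top picture the bottle, pyramid and monitor camera stand where they did at the start, as do the orange and purple look-alikes.
- **Checks:** None failed. One network disagreed in the first pictures: it missed the cream cap in the top view when asked for the cap and reported the orange and purple ones, so I picked the right one by colour.

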